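# Clamp bridge blanks in the spring-bar jig

### The job

Clamp all the dark bridge blanks in the spring-bar jig: lift the wedge key up off its hooks and slide it, tongue first, along the jig's yellow lane until the sprung bar has ridden up onto the flat of the tongue and stays held open. Then, with the key holding the bar up, slide every blank lengthwise under the bar, one to a green lane, home against the steel stop. When all are in, draw the key out so that the bar comes down on the blanks, hang the key back on its hooks the way it hung, tongue between the posts, and leave the other things on the bench where they are.

Things in the scene. Friction and masses are not known exactly. Their poses are not given: they have to be found in the camera images.
- jig: fixed plywood jig board 230 (x) x 340 (y) x 15 mm, x = -0.110 to 0.120 in its own frame; origin on the bench under it; x points from its open front edge to the hinges at the back. Yellow lane at its y = 0.14, 40 mm wide green lanes at y = 0.04, -0.02, -0.08, -0.14. A steel stop strip, 8 mm high, crosses the green lanes only, front face at x = 0.075
- key_lane (a point): point on the board's top in the yellow lane, straight below the press bar's axis; axes as the jig
- lane_1 (a point): point on the board's top, on the front face of the stop in the middle of the first green lane (next to the yellow lane); axes as the jig. A blank that is home has its centre 95 mm in front of this (x = -0.095). The last 75 mm of each green lane are fenced by low dark battens, 6 mm high, 40 mm apart
- lane_2 (a point): the same point for the second green lane
- lane_3 (a point): the same point for the third green lane
- lane_4 (a point): the same point for the fourth green lane, farthest from the yellow one
- press_bar (a joint): angle of the press bar about its hinge, rad; 0 shut (7 mm gap under the bar: too low for a blank), about 0.046 resting on blanks, about 0.23 on the flat of the key's tongue. A spring and its weight press the bar down with 4 to 5 N
- bar_mid (a point): middle of the axis of the press bar: round aluminium bar, 16 mm diameter, 320 mm long, across all lanes at the jig's x = 0.035, hinged at the back (x = 0.10, z = 0.039) by three straps that run between the lanes at y = 0.09, 0.01, -0.11; brackets, bar and straps reach at most 42 mm above the board
- stand: fixed dark steel base plate 100 x 100 x 8 mm with two upturned V-shaped wire hooks (7 mm wire) at its y = +-0.029, open to the top; valleys at its x = 0, hook tips 70 mm above the bench; two posts at its x = 0.055, behind the valleys. x points from the hooks to the posts; origin on the bench below the valleys
- hook_rest (a point): where the middle of the key's cross pin rests in the hooks, 61 mm above the bench
- key: wedge key, 0.3 kg, hangs by its cross pin in the hooks at the start, balanced; origin on its flat underside below the handle, x along the tongue. Red upright handle post at x = 0, 18 mm (x) by 24 mm (y), z = 0.026 to 0.112, its cap 34 mm wide in y above z = 0.102. Grip the post between pin and cap, z = 0.08. Dark steel heel x = -0.050 to 0.010, 26 mm high
- key_pin (a point): middle of the key's steel cross pin: 8 mm thick, 76 mm long, along the key's y, at its x = 0, z = 0.045
- key_tip (a point): underside of the tip of the key's tongue, at the key's x = 0.115. The wooden tongue is 36 mm wide, 22 mm thick and flat on top from x = 0.010 to 0.070, then its top slopes down to 3 mm at the tip. Pushing it under the bar takes about 10 N; once the bar is on the flat (bar 45 to 65 mm ahead of the handle) it stays by itself
- blank_1: dark rosewood bridge blank, 190 x 28 x 10 mm (12 mm at its raised middle), lying flat, about 70 g; origin at the centre of its underside, long axis along its y; absent in some runs (pose None)
- blank_2: dark rosewood bridge blank, 190 x 28 x 10 mm (12 mm at its raised middle), lying flat, about 70 g; origin at the centre of its underside, long axis along its y; absent in some runs (pose None)
- blank_3: dark rosewood bridge blank, 190 x 28 x 10 mm (12 mm at its raised middle), lying flat, about 70 g; origin at the centre of its underside, long axis along its y; absent in some runs (pose None)
- blank_4: dark rosewood bridge blank, 190 x 28 x 10 mm (12 mm at its raised middle), lying flat, about 70 g; origin at the centre of its underside, long axis along its y; absent in some runs (pose None)
- thumb_plane: small brass thumb plane, 54 x 81 x 35 mm, loose, not part of the job; origin under its centre
- wax_tin: round wax tin, 77 mm diameter, 32 mm high, loose, not part of the job; origin under its centre

How it is judged:
On the way, in this order (a step that is already met when the one before it is completed fails the run):
1. the key is lifted clear of its hooks (z of key_pin in the frame of hook_rest above 0.03 m), for 0.1 s.
2. the key lies tongue first in the yellow lane and holds the bar open on its flat (value of joint press_bar above 0.18 rad and y of key in the frame of key_lane between -0.03 and 0.03 m and x of key_tip in the frame of key_lane above 0.03 m and angle between key's own z axis and vertical below 0.15 rad), for 0.3 s.
3. every blank is home in a green lane of its own while the key still holds the bar open (all of step 2 and (y of blank_1 in the frame of lane_1 between -0.013 and 0.013 m or y of blank_1 in the frame of lane_2 between -0.013 and 0.013 m or y of blank_1 in the frame of lane_3 between -0.013 and 0.013 m or y of blank_1 in the frame of lane_4 between -0.013 and 0.013 m) and x of each of blank_1, blank_2, blank_3, blank_4 in the frame of lane_1 above -0.107 m and z of blank_1 in the frame of lane_1 between -0.005 and 0.006 m and angle between the y axis of each of blank_1, blank_2, blank_3, blank_4 and the x axis of jig, either way round below 0.15 rad and (y of blank_2 in the frame of lane_1 between -0.013 and 0.013 m or y of blank_2 in the frame of lane_2 between -0.013 and 0.013 m or y of blank_2 in the frame of lane_3 between -0.013 and 0.013 m or y of blank_2 in the frame of lane_4 between -0.013 and 0.013 m) and z of blank_2 in the frame of lane_1 between -0.005 and 0.006 m and (y of blank_3 in the frame of lane_1 between -0.013 and 0.013 m or y of blank_3 in the frame of lane_2 between -0.013 and 0.013 m or y of blank_3 in the frame of lane_3 between -0.013 and 0.013 m or y of blank_3 in the frame of lane_4 between -0.013 and 0.013 m) and z of blank_3 in the frame of lane_1 between -0.005 and 0.006 m and (y of blank_4 in the frame of lane_1 between -0.013 and 0.013 m or y of blank_4 in the frame of lane_2 between -0.013 and 0.013 m or y of blank_4 in the frame of lane_3 between -0.013 and 0.013 m or y of blank_4 in the frame of lane_4 between -0.013 and 0.013 m) and z of blank_4 in the frame of lane_1 between -0.005 and 0.006 m), for 0.3 s.
4. the key is drawn out and the bar is down on the blanks, all still home ((y of blank_1 in the frame of lane_1 between -0.013 and 0.013 m or y of blank_1 in the frame of lane_2 between -0.013 and 0.013 m or y of blank_1 in the frame of lane_3 between -0.013 and 0.013 m or y of blank_1 in the frame of lane_4 between -0.013 and 0.013 m) and x of each of blank_1, blank_2, blank_3, blank_4 in the frame of lane_1 above -0.107 m and z of blank_1 in the frame of lane_1 between -0.005 and 0.006 m and angle between the y axis of each of blank_1, blank_2, blank_3, blank_4 and the x axis of jig, either way round below 0.15 rad and (y of blank_2 in the frame of lane_1 between -0.013 and 0.013 m or y of blank_2 in the frame of lane_2 between -0.013 and 0.013 m or y of blank_2 in the frame of lane_3 between -0.013 and 0.013 m or y of blank_2 in the frame of lane_4 between -0.013 and 0.013 m) and z of blank_2 in the frame of lane_1 between -0.005 and 0.006 m and (y of blank_3 in the frame of lane_1 between -0.013 and 0.013 m or y of blank_3 in the frame of lane_2 between -0.013 and 0.013 m or y of blank_3 in the frame of lane_3 between -0.013 and 0.013 m or y of blank_3 in the frame of lane_4 between -0.013 and 0.013 m) and z of blank_3 in the frame of lane_1 between -0.005 and 0.006 m and (y of blank_4 in the frame of lane_1 between -0.013 and 0.013 m or y of blank_4 in the frame of lane_2 between -0.013 and 0.013 m or y of blank_4 in the frame of lane_3 between -0.013 and 0.013 m or y of blank_4 in the frame of lane_4 between -0.013 and 0.013 m) and z of blank_4 in the frame of lane_1 between -0.005 and 0.006 m and value of joint press_bar between 0.02 and 0.085 rad and x of key_tip in the frame of key_lane below -0.01 m), for 0.2 s.
At the end, for the whole second after the job is handed in: each blank lies flat in its own green lane (within 13 mm of its middle, 0.15 rad of its direction), its end within 12 mm of the stop; the bar rests on the blanks (joint 0.02 to 0.085); the key hangs still in both hooks (pin within 12 mm, tilt under 0.2 rad), tongue between the posts ((y of blank_1 in the frame of lane_1 between -0.013 and 0.013 m or y of blank_1 in the frame of lane_2 between -0.013 and 0.013 m or y of blank_1 in the frame of lane_3 between -0.013 and 0.013 m or y of blank_1 in the frame of lane_4 between -0.013 and 0.013 m) and x of each of blank_1, blank_2, blank_3, blank_4 in the frame of lane_1 above -0.107 m and z of blank_1 in the frame of lane_1 between -0.005 and 0.006 m and angle between the y axis of each of blank_1, blank_2, blank_3, blank_4 and the x axis of jig, either way round below 0.15 rad and (y of blank_2 in the frame of lane_1 between -0.013 and 0.013 m or y of blank_2 in the frame of lane_2 between -0.013 and 0.013 m or y of blank_2 in the frame of lane_3 between -0.013 and 0.013 m or y of blank_2 in the frame of lane_4 between -0.013 and 0.013 m) and z of blank_2 in the frame of lane_1 between -0.005 and 0.006 m and (y of blank_3 in the frame of lane_1 between -0.013 and 0.013 m or y of blank_3 in the frame of lane_2 between -0.013 and 0.013 m or y of blank_3 in the frame of lane_3 between -0.013 and 0.013 m or y of blank_3 in the frame of lane_4 between -0.013 and 0.013 m) and z of blank_3 in the frame of lane_1 between -0.005 and 0.006 m and (y of blank_4 in the frame of lane_1 between -0.013 and 0.013 m or y of blank_4 in the frame of lane_2 between -0.013 and 0.013 m or y of blank_4 in the frame of lane_3 between -0.013 and 0.013 m or y of blank_4 in the frame of lane_4 between -0.013 and 0.013 m) and z of blank_4 in the frame of lane_1 between -0.005 and 0.006 m and value of joint press_bar between 0.02 and 0.085 rad and distance between key_pin and hook_rest below 0.012 m and angle between key's own z axis and vertical below 0.2 rad and x of key_tip in the frame of stand above 0.08 m and linear speed of key below 0.03 m/s); the robot touches nothing.
It fails at once if the thumb plane is moved more than 30 mm (distance of thumb_plane from where it was at the start of the episode above 0.03 m).
It fails at once if the wax tin is moved more than 30 mm (distance of wax_tin from where it was at the start of the episode above 0.03 m).
Of blank_1, blank_2, blank_3, blank_4 only 3 to 4 are there at a start; the rules pass over those that are not, and their reading is None.
At some moment in a run one of blank_1, blank_2, blank_3, blank_4 may be knocked a few centimetres aside while the robot is not near it.
Once in a run the grip may slacken for a moment while it holds something.
It also fails if it takes over 210 s, if anything falls off the work surface, if the arm or the gripper's body presses on something with over 40 N, if the wrist force passes 120 N, or if a joint passes its speed limit or range.

### The arm

A 6-joint arm with a two-finger parallel gripper is mounted at the origin on a cart in front of the work surface, level with it; the furniture and walls round the work are solid. World frame = base frame: x ahead of the robot, y to its left, z up, the work surface at z = 0. Lengths are in m, angles in rad, forces in N, time in s.
With the tool pointing down it reaches from about 0.275 to 0.975 m from the base axis. Payload 8.4 kg.
Tool frame: the origin (TCP) lies at the very end of the fingers, on their centre line; the grasp point (between the pads) lies 19 mm behind it; z points along the fingers, y is the line along which they close (so a half turn about z gives the same grasp; the last joint's range is limited). The gripper opens to 92 mm and grips with 3 to 60 N. Pads are 20 mm wide; open, the fingers measure 128 mm over their backs; the gripper's body (75 mm by 189 mm) begins 69 mm behind the grasp point.
Start: joints at [-1.159, 0.353, 1.633, -0, 1.155, -0.002], TCP at [0.251, -0.572, 0.182] pointing down, gripper open.
Joint ranges: [-2.63, 2.63], [-0.92, 2.1], [0.06, 2.66], [-1.3, 4.44], [0, 2.69], [-3.02, 3.02]. Speed limits (rad/s): [2.22, 2.22, 2.79, 3.14, 3.14, 3.14].

### API

Orientations are given as a unit quaternion [w, x, y, z].
In Python, from workcell import arm gives the robot as it stands. Calls block until the motion is done:
- arm.move_to(position, orientation): joint-space move of the TCP to a pose.
- arm.line_to(position, frame=None, max_speed=0.15, threshold=None): straight line of the TCP; frame=None keeps the orientation; max_speed is the mean speed in m/s. With threshold (N) it stops when the force on the tool has changed by that much, and returns True; else False.
- arm.movej(angles): joint-space move.
- arm.gripper_to(opening): finger opening in m; the grip force is fixed at half the most; returns when the fingers have stopped.
- arm.pause(seconds).
- arm.ik(position, orientation): joint angles nearest the present ones, or None.
- arm.read_state(): the state.
- arm.camera(name): name is "scene" or "top"; returns the picture (480x640x3 uint8, blue, green, red); there is no depth.
- arm.camera_info(name): a dict with "mtx" (3x3 intrinsics, pixels), "k1" (the pictures are not rectified: a ray, as slopes to the right and down, at radius r is drawn at 1 + k1 r^2 times it, then the intrinsics apply), "rvec" (rotation vector, rad) and "tvec" (3), from world to camera coordinates, as OpenCV has them. Camera axes: x right, y down, z forward; pixel columns grow to the right and rows downward; lengths in m; the calibration is good to about 2 mm. A picture is of the moment at which its call begins. camera_info takes no time and is no camera call.
A pose or a line that the arm cannot do raises arm.MotionError and nothing moves.
- arm.finish_job(): hands the job in; it is judged then, once.
The state is a dict: "time": time; "joint_positions": joint angles; "joint_vel": joint speeds; "tau": joint torques, N m; "ee_pos": TCP position; "tcp_rot": TCP orientation; "force": force on the tool from outside, world axes, zero at the start; "torque": the same for the moment, N m; "opening": finger opening in m; "grip_force": force on a finger pad.
Only numpy, scipy, OpenCV 4.12 (cv2) and the standard library are available. Lean on these libraries where they do the work, as an engineer would, in place of code of your own. Each camera call takes 0.05 s, during which the arm holds its last target. There are 200 camera calls.

## Working session

There is one attempt and no reset: what is moved stays moved. The work goes in short steps, each a Python script; the robot and the scene stay as the last script left them, time stands still between calls to the robot, and variables do not carry over. Pictures are saved under pics/ and viewed, at most 14 in all, crops included, and the job is handed in when it is done.

```bash
ls; mkdir -p pics; python3 - <<'E'
from workcell import arm
import cv2
for n in ("scene","top"):
    cv2.imwrite(f"pics/{n}0.png",arm.camera(n)); i=arm.camera_info(n)
    print(n,i)
s=arm.read_state(); print(s["tcp_rot"],s["time"],s["opening"])
E
```

```text
pics
scene {'mtx': array([[563.17567017,   0.        , 311.66776825],
       [  0.        , 563.17567017, 240.36497946],
       [  0.        ,   0.        ,   1.        ]]), 'k1': -0.16903710048600076, 'rvec': array([ 1.32237725, -2.26804706,  0.87587095]), 'tvec': array([0.22725532, 0.39696294, 1.18552054])}
top {'mtx': array([[600.40891703,   0.        , 319.80681901],
       [  0.        , 600.40891703, 236.49652182],
       [  0.        ,   0.        ,   1.        ]]), 'k1': 0.009052077384238043, 'rvec': array([ 2.1485473 , -2.20894174,  0.09577814]), 'tvec': array([-0.03228112,  0.52061042,  1.62486986])}
[-5.81623934e-04  9.78675286e-01  2.05412599e-01 -1.02742163e-04] 0.1 0.09145952368711287
```

View pics/top0.png

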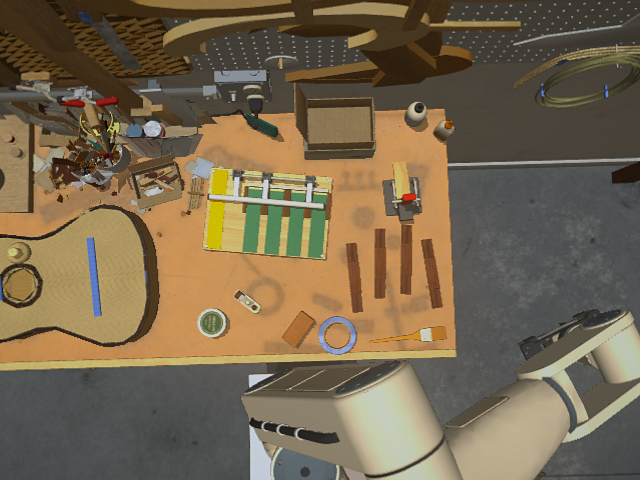

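View pics/scene0.png

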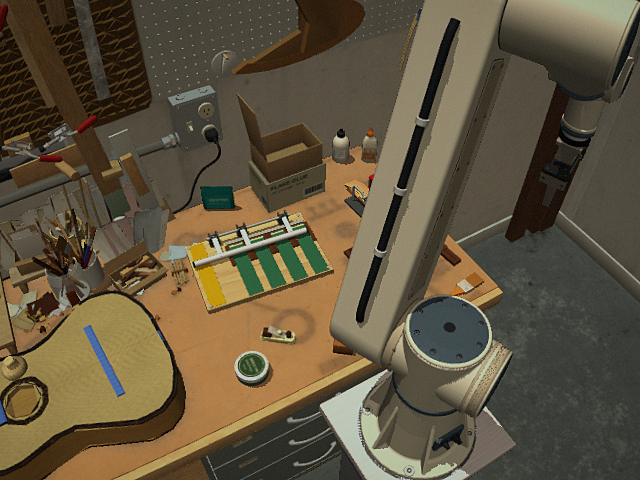

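Top view: jig around (268,213) with its yellow lane at (215,222), key and stand at (403,200), four blanks at (354,277), (380,263), (406,259) and (431,273), tin at (212,322), plane at (247,300). I'll zoom in and make helpers.

```bash
cat > h.py <<'E'
from workcell import arm
import cv2, numpy as np
from scipy.spatial.transform import Rotation as R
def cam(n):
    i=arm.camera_info(n); return i["mtx"],i["k1"],cv2.Rodrigues(i["rvec"])[0],i["tvec"]
def ray(n,uv):
    K,k,Rm,t=cam(n); d=cv2.undistortPoints(np.array(uv,float).reshape(-1,1,2),K,np.array([k,0,0,0,0.]))[:,0]
    d=np.c_[d,np.ones(len(d))]@Rm; return -Rm.T@t,d
def toplane(n,uv,z):
    c,d=ray(n,uv); return (c+d*((z-c[2])/d[:,2])[:,None])[:,:2]
def proj(n,P):
    i=arm.camera_info(n); return cv2.projectPoints(np.array(P,float).reshape(-1,1,3),i["rvec"],i["tvec"],i["mtx"],np.array([i["k1"],0,0,0,0.]))[0][:,0]
def box(n,m,z):
    """oriented box on plane z of a mask's largest contour: centre, long-axis angle, size"""
    cs=cv2.findContours(m,cv2.RETR_EXTERNAL,cv2.CHAIN_APPROX_NONE)[0]
    return fit(n,max(cs,key=cv2.contourArea),z)
def fit(n,c,z):
    p=toplane(n,c[:,0].astype(float),z).astype(np.float32)
    (cx,cy),(w,h),_=r=cv2.minAreaRect(p*1000); b=cv2.boxPoints(r)
    e=b[1]-b[0] if np.linalg.norm(b[1]-b[0])>np.linalg.norm(b[2]-b[1]) else b[2]-b[1]
    if e[0]<0:e=-e
    return np.array([cx,cy])/1000,np.arctan2(e[1],e[0]),(max(w,h)/1000,min(w,h)/1000)
def hsv(img,lo,hi):
    return cv2.inRange(cv2.cvtColor(img,cv2.COLOR_BGR2HSV),np.array(lo),np.array(hi))
def blobs(n,m,z,amin=60):
    return [fit(n,c,z) for c in cv2.findContours(m,cv2.RETR_EXTERNAL,cv2.CHAIN_APPROX_NONE)[0] if cv2.contourArea(c)>amin]
E
python3 - <<'E'
from h import *
np.set_printoptions(precision=4,suppress=True)
im=cv2.imread("pics/top0.png")
y=hsv(im,(22,150,120),(34,255,255)); g=hsv(im,(60,80,40),(85,255,200))
roi=np.zeros_like(y); roi[160:270,195:340]=255
print("yellow");[print(b) for b in blobs("top",y&roi,.015)]
print("green");[print(b) for b in blobs("top",g&roi,.015)]
hs=cv2.cvtColor(im,cv2.COLOR_BGR2HSV)
for p in[(354,277),(380,263),(406,259),(431,273),(360,250),(392,212),(408,198),(400,175)]:print(p,hs[p[1],p[0]])
r2=np.zeros_like(y); r2[215:320,335:450]=255
d=cv2.inRange(hs[:,:,2],0,125)&r2
print("blanks");[print(b) for b in blobs("top",d,.010)]
c=im[150:330,190:460]; cv2.imwrite("pics/crop0.png",cv2.resize(c,(800,533),interpolation=cv2.INTER_CUBIC))
cv2.imwrite("pics/crop1.png",cv2.resize(im[155:225,370:440],(560,560),interpolation=cv2.INTER_CUBIC))
E
```

```text
yellow
(array([0.5605, 0.2411]), np.float32(-0.113216184), (0.1304153594970703, 0.041278209686279294))
(array([0.6805, 0.2277]), np.float32(-0.111318424), (0.07032262420654296, 0.04113262939453125))
green
(array([ 0.5287, -0.0372]), np.float32(-0.11653276), (0.1293275909423828, 0.03755767059326172))
(array([0.5357, 0.0216]), np.float32(-0.10174978), (0.13017251586914064, 0.03713748550415039))
(array([0.5427, 0.0814]), np.float32(-0.10076583), (0.13081307983398438, 0.037018272399902345))
(array([0.5493, 0.1421]), np.float32(-0.10928606), (0.1305660400390625, 0.037572792053222656))
(array([ 0.6253, -0.0484]), np.float32(1.3441869), (0.0375162353515625, 0.023016397476196288))
(array([0.6324, 0.0118]), np.float32(1.4518199), (0.03718179702758789, 0.021008609771728515))
(array([0.6392, 0.071 ]), np.float32(1.4518626), (0.03616010665893555, 0.020506301879882814))
(array([0.646, 0.131]), np.float32(1.4427514), (0.0373699836730957, 0.020589452743530273))
(354, 277) [ 11 163 127]
(380, 263) [ 11 167 124]
(406, 259) [ 11 165 124]
(431, 273) [ 11 165 122]
(360, 250) [ 15 140 191]
(392, 212) [ 20  45 103]
(408, 198) [  4 243 213]
(400, 175) [ 23 130 206]
blanks
(array([ 0.4055, -0.1391]), np.float32(0.06792894), (0.18978781127929686, 0.029860456466674803))
(array([ 0.4109, -0.3505]), np.float32(0.12109278), (0.18967388916015626, 0.029840726852416993))
(array([ 0.4432, -0.2105]), np.float32(-0.03568767), (0.18741490173339845, 0.027663217544555665))
(array([ 0.4522, -0.2838]), np.float32(-0.039425023), (0.19284663391113283, 0.030375926971435548))
(array([ 0.5654, -0.2856]), np.float32(1.5430918), (0.04157729721069336, 0.01673173141479492))
```

View pics/crop0.png

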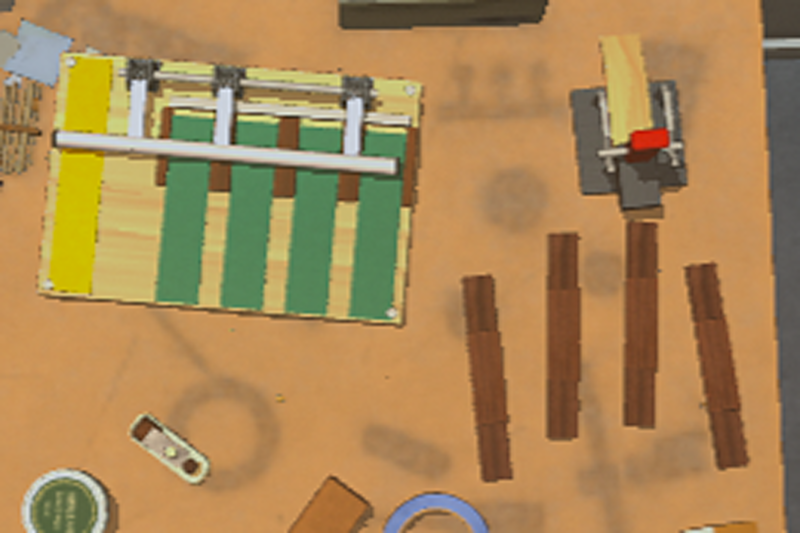

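View pics/crop1.png

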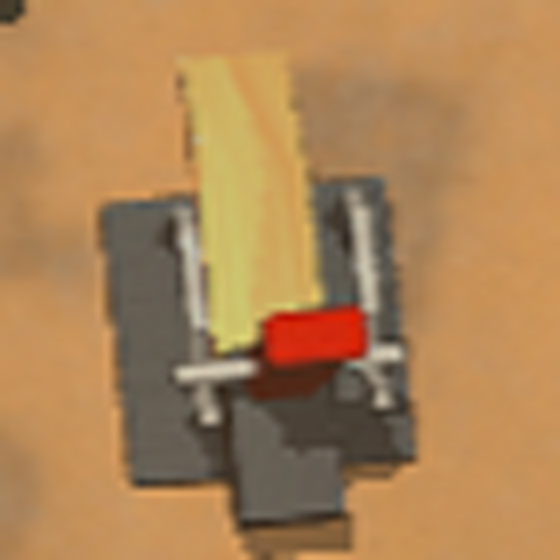

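The crops show the stand plate, with the tongue pointing away up and left. Crop1's plate corners are near (132,487), (100,203), (383,178) and (413,462), the pin runs (180,375)–(400,352), and the cap is around (315,335).

```bash
python3 - <<'E'
from h import *
np.set_printoptions(precision=4,suppress=True)
f=lambda L:[(370+(x+.5)/8-.5,155+(y+.5)/8-.5) for x,y in L]
pl=toplane("top",f([(132,487),(100,203),(383,178),(413,462)]),.008)
print("cam",ray("top",[(0,0)])[0]); print("plate",pl,pl.mean(0))
e=(pl[1]-pl[0]+pl[2]-pl[3]); print("yaw",np.arctan2(e[1],e[0]),np.linalg.norm(e)/2)
pin=toplane("top",f([(178,375),(402,352)]),.063); d=pin[0]-pin[1]; print("pin",pin,pin.mean(0),np.arctan2(-d[0],d[1]),np.linalg.norm(d))
im=cv2.imread("pics/top0.png"); m=hsv(im,(0,200,120),(8,255,255)); m[:150]=0;m[230:]=0;m[:,:370]=0;m[:,440:]=0
print("cap",blobs("top",m,.128,10))
tip=toplane("top",f([(180,57),(292,52)]),.019); print("tip",tip.mean(0))
E
```

```text
cam [ 0.3791 -0.0407  1.6634]
plate [[ 0.5743 -0.2322]
 [ 0.6742 -0.2247]
 [ 0.6803 -0.3237]
 [ 0.5803 -0.33  ]] [ 0.6273 -0.2777]
yaw 0.06858146988972744 0.10019201662506404
pin [[ 0.6052 -0.2427]
 [ 0.611  -0.3183]] [ 0.6081 -0.2805] 0.07536781141395588 0.07577921253170904
cap [(array([ 0.6074, -0.279 ]), np.float32(-1.486964), (0.031738435745239255, 0.016373598098754882))]
tip [ 0.7231 -0.2726]
```

```bash
cat >> h.py <<'E'
O=np.array([.5849,.0976]); PSI=-.1124
def jig(x,y): return O+np.array([np.cos(PSI)*x-np.sin(PSI)*y, np.sin(PSI)*x+np.cos(PSI)*y])
def injig(p):
    d=np.asarray(p)-O; return np.array([np.cos(PSI)*d[0]+np.sin(PSI)*d[1], -np.sin(PSI)*d[0]+np.cos(PSI)*d[1]])
def q(psi): return [0,float(np.cos(psi/2)),float(np.sin(psi/2)),0]
def P(xy,z): return [float(xy[0]),float(xy[1]),float(z)]
def st(t=""):
    s=arm.read_state(); print(t,"t%.1f"%s["time"],"tcp",np.round(s["ee_pos"],4),"F",np.round(s["force"],1),"op %.4f g %.1f"%(s["opening"],s["grip_force"]))
KEY=np.array([.608,-.280]); KYAW=.074
E
python3 - <<'E'
from h import *
arm.move_to(P(KEY,.22),q(KYAW)); arm.gripper_to(.06)
arm.line_to(P(KEY,.077)); st("down")
arm.gripper_to(.0); st("grip")
arm.line_to(P(KEY,.167),max_speed=.08); st("lift")
cv2.imwrite("pics/s1.png",arm.camera("scene")); cv2.imwrite("pics/t1.png",arm.camera("top"))
E
```

```text
down t3.5 tcp [ 0.6087 -0.2803  0.078 ] F [-0.6 -0.5  0.6] op 0.0601 g 0.0
grip t4.2 tcp [ 0.6081 -0.2801  0.0771] F [-0.3  0.7  1.9] op 0.0234 g 30.0
lift t5.4 tcp [ 0.6076 -0.2798  0.1663] F [ 1.   0.8 -2.8] op 0.0236 g 30.0
```

View pics/s1.png

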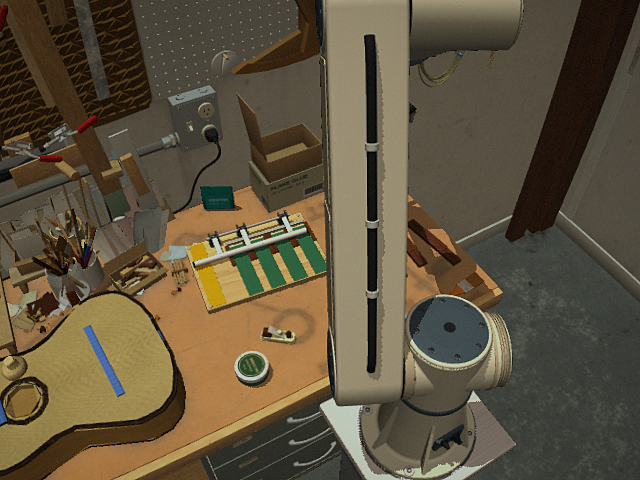

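The scene view doesn't show the key because the arm hides it, but the grip is 23.6 mm wide with the key's 2.8 N weight on the wrist, so it's held. Next it goes to the yellow lane.

```bash
python3 - <<'E'
from h import *
s=jig(-.115,.14)
arm.line_to(P(jig(-.20,.0),.17),q(PSI),max_speed=.2)
arm.line_to(P(s,.16),max_speed=.2); st("above")
arm.line_to(P(s,.085)); st()
print(arm.line_to(P(s,.072),max_speed=.02,threshold=4)); st("on board")
cv2.imwrite("pics/t2.png",cv2.resize(arm.camera("top")[150:330,170:440],(800,533),interpolation=cv2.INTER_CUBIC))
cv2.imwrite("pics/s2.png",arm.camera("scene"))
E
```

```text
above t8.9 tcp [0.4855 0.2488 0.1597] F [ 0.6 -0.4 -3.1] op 0.0235 g 30.0
 t9.6 tcp [0.4867 0.2496 0.0857] F [ 1.1 -0.6 -2.7] op 0.0236 g 30.0
True
on board t10.1 tcp [0.4866 0.2499 0.0767] F [-1.1 -0.5  5.2] op 0.0237 g 30.0
```

View pics/s2.png

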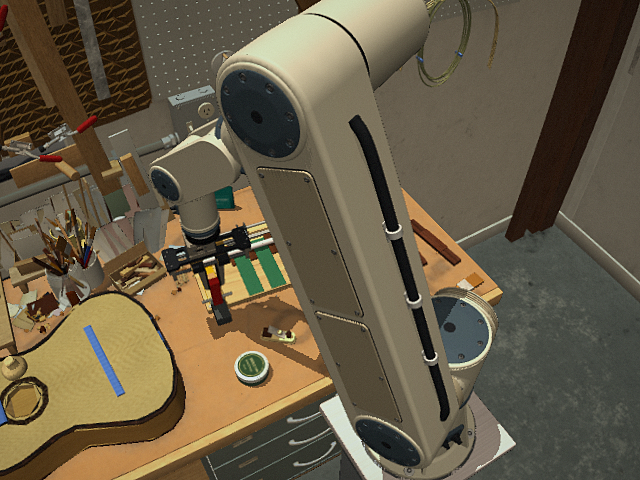

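The key sits at the front of the yellow lane, with its heel at (222,313), and the tool height matches board contact. Pushing it in.

```bash
python3 - <<'E'
from h import *
for x in (-.08,-.05,-.018):
    arm.line_to(P(jig(x,.14),.076),max_speed=.04); st(x); print(injig(arm.read_state()["ee_pos"][:2]))
im=arm.camera("scene"); cv2.imwrite("pics/s3.png",cv2.resize(im[200:320,140:340],(800,480),interpolation=cv2.INTER_CUBIC))
E
```

```text
-0.08 t11.2 tcp [0.5204 0.2461 0.0767] F [-5.8  0.4 10.9] op 0.0232 g 30.0
[-0.08072868  0.14029293]
-0.05 t12.1 tcp [0.5454 0.2425 0.0767] F [-23.3   1.8  23.8] op 0.0239 g 30.0
[-0.05553376  0.13959021]
-0.018 t13.1 tcp [0.5792 0.2391 0.0767] F [-16.2   2.2  16.7] op 0.0235 g 30.0
[-0.02152631  0.13999667]
```

View pics/s3.png

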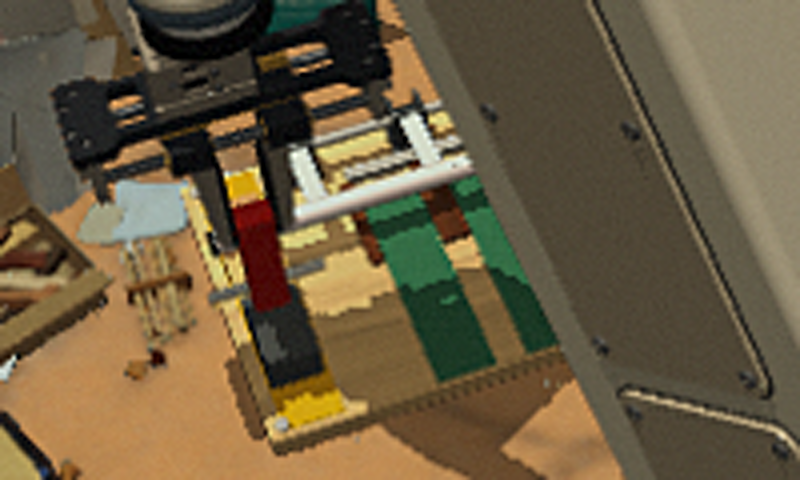

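The bar appears raised, with the key flat in the lane. I'll release, back off and check while measuring the blanks again.

```bash
cat >> h.py <<'E'
def blanks():
    """blanks lying on the bench (world pose), top view"""
    im=arm.camera("top"); v=cv2.cvtColor(im,cv2.COLOR_BGR2HSV); m=cv2.inRange(v,np.array((5,120,60)),np.array((16,255,150)))
    m[:200]=0; m[345:]=0; m[:,:250]=0; m[:,450:]=0
    return im,[b for b in blobs("top",m,.010,200) if .16<b[2][0]<.21 and .02<b[2][1]<.04]
E
python3 - <<'E'
from h import *
arm.gripper_to(.05); p=arm.read_state()["ee_pos"]
arm.line_to(P(p[:2],.17)); st("up")
arm.line_to(P((.32,.0),.25),q(0),max_speed=.3)
im,b=blanks(); [print(np.round(x[0],4),round(float(x[1]),3),np.round(x[2],3)) for x in b]
cv2.imwrite("pics/t4.png",cv2.resize(im[150:330,190:460],(800,533),interpolation=cv2.INTER_CUBIC))
st()
E
```

```text
up t14.4 tcp [0.5822 0.2384 0.1692] F [ 0.4 -0.5 -0.4] op 0.0504 g 0.0
[ 0.406 -0.138] 0.075 [0.191 0.033]
[ 0.4114 -0.3487] 0.105 [0.191 0.036]
[ 0.4433 -0.2104] -0.036 [0.193 0.033]
[ 0.451 -0.281] -0.041 [0.19 0.03]
 t15.9 tcp [0.3204 0.0004 0.2496] F [-0.3  0.4  0. ] op 0.0501 g 0.0
```

View pics/t4.png

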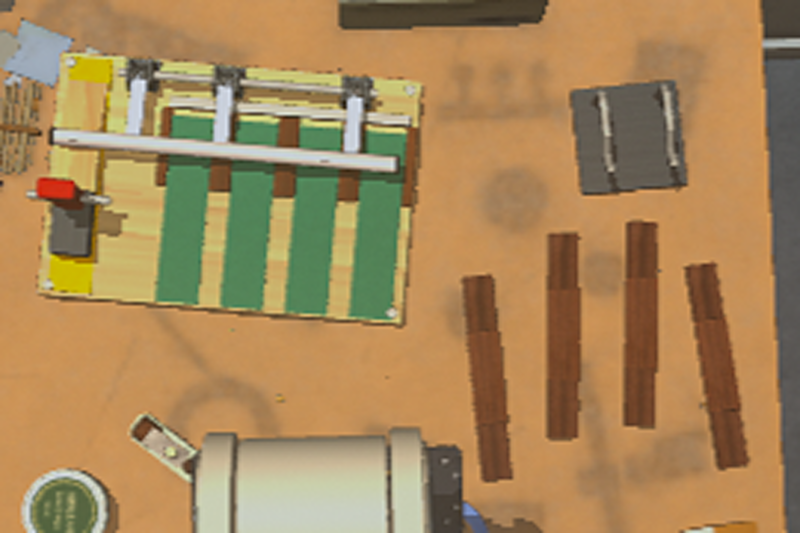

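The bar is held up by the key, with the red cap at (57,188) in the crop and the heel flat in the lane. All four blanks are in place. Next is the insert routine, run on the first blank.

```bash
cat >> h.py <<'E'
G=.06; LANE={1:.04,2:-.02,3:-.08,4:-.14}
def pick(b):
    c,a,_=b; g=c-G*np.array([np.cos(a),np.sin(a)])
    arm.gripper_to(.046); arm.move_to(P(g,.12),q(a)); arm.line_to(P(g,.004),max_speed=.12)
    arm.gripper_to(0); st("grip"); arm.line_to(P(g,.09),max_speed=.12); st("lift")
    return .02<arm.read_state()["opening"]<.034
def insert(l,g=G):
    y=LANE[l]; x0=-.02-g
    arm.line_to(P(jig(x0-.085,y),.10),q(PSI),max_speed=.2); arm.line_to(P(jig(x0-.085,y),.022),max_speed=.08); st("low")
    arm.line_to(P(jig(x0-.02,y),.020),max_speed=.08); st("mid")
    hit=arm.line_to(P(jig(x0+.010,y),.020),max_speed=.03,threshold=8); st("in %s"%hit); print(injig(arm.read_state()["ee_pos"][:2]),"expect x",x0)
def release():
    arm.gripper_to(.039); p=arm.read_state()["ee_pos"]; arm.line_to(P(p[:2],.12),max_speed=.12); st("released")
E
python3 - <<'E'
from h import *
im,b=blanks(); A=max(b,key=lambda b:b[0][1]); print(A)
if pick(A): insert(4)
E
```

```text
(array([ 0.406005  , -0.13795482]), np.float32(0.075150475), (0.19089788818359374, 0.03255619812011719))
grip t18.9 tcp [ 0.3461 -0.1425  0.004 ] F [-0.5 -0.2 -1. ] op 0.0007 g 0.0
lift t19.7 tcp [ 0.3458 -0.1423  0.0896] F [-0.5  0.2 -0.7] op 0.0006 g 0.0
```

```bash
python3 - <<'E'
from h import *
arm.gripper_to(.046); arm.line_to(P((.33,.02),.2),q(0),max_speed=.3)
im,b=blanks(); [print(np.round(x[0],4),round(float(x[1]),3),np.round(x[2],3)) for x in b]
cv2.imwrite("pics/t5.png",cv2.resize(im[150:330,190:460],(800,533),interpolation=cv2.INTER_CUBIC))
E
```

```text
[ 0.406 -0.138] 0.075 [0.191 0.033]
[ 0.4114 -0.3487] 0.105 [0.191 0.036]
[ 0.4433 -0.2104] -0.036 [0.193 0.033]
[ 0.451 -0.281] -0.041 [0.19 0.03]
```

View pics/t5.png

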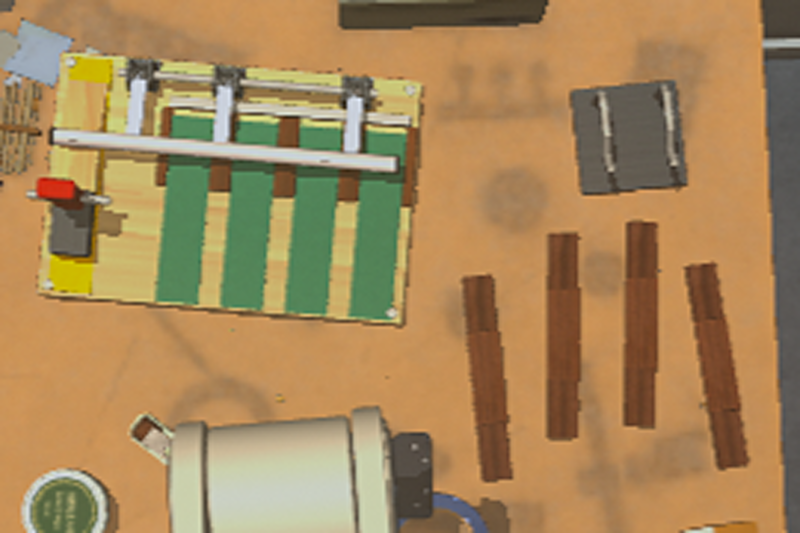

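The blanks haven't moved, so the fingers closed above the blank without touching it. I'll feel for the real bench contact height and then close.

```bash
python3 - <<'E'
from h import *
im,b=blanks(); A=max(b,key=lambda b:b[0][1]); c,a,_=A; g=c-G*np.array([np.cos(a),np.sin(a)])
arm.move_to(P(g,.12),q(a)); arm.line_to(P(g,.004),max_speed=.12); st("a"); 
im=arm.camera("scene"); cv2.imwrite("pics/s6.png",im); im=arm.camera("top"); cv2.imwrite("pics/t6.png",cv2.resize(im[200:340,300:480],(720,560),interpolation=cv2.INTER_CUBIC))
print(arm.line_to(P(g,-.004),max_speed=.02,threshold=3)); st("b")
arm.gripper_to(.02); st("c")
E
```

```text
a t23.3 tcp [ 0.3467 -0.1425  0.0045] F [ 0.1 -0.   0.5] op 0.0461 g 0.0
False
b t24.0 tcp [ 0.346  -0.1424 -0.0041] F [ 0.4  0.8 -0.7] op 0.0461 g 0.0
c t24.5 tcp [ 0.3462 -0.1425 -0.004 ] F [-1.7  0.1 -0.1] op 0.0200 g 0.0
```

View pics/t6.png

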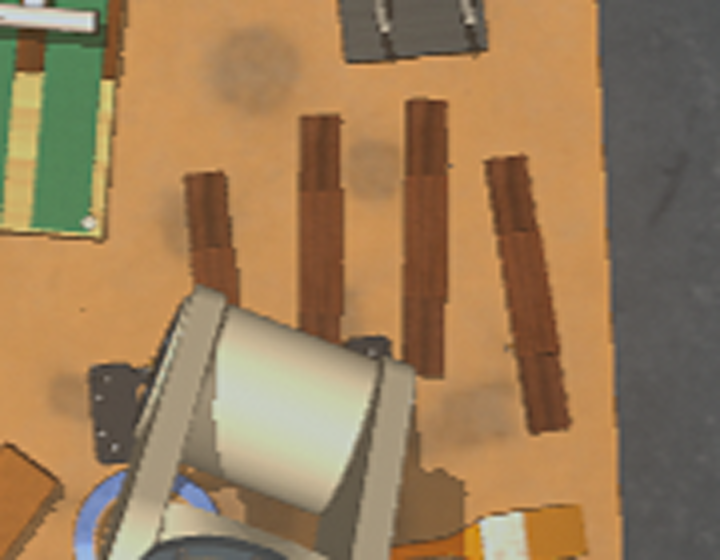

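```bash
python3 - <<'E'
from h import *
im,b=blanks()
p=arm.read_state()["ee_pos"]; arm.gripper_to(.046)
print(arm.line_to(P(p[:2],-.03),max_speed=.015,threshold=3)); st("b")
p=arm.read_state()["ee_pos"]; arm.line_to(P(p[:2],p[2]+.003)); arm.gripper_to(0); st("c")
E
```

```text
False
b t27.0 tcp [ 0.3463 -0.1425 -0.0299] F [ 0.1 -0.1 -0.2] op 0.0456 g 0.0
c t27.7 tcp [ 0.3462 -0.1425 -0.027 ] F [ 0.9 -0.1  1. ] op 0.0275 g 30.0
```

```bash
python3 - <<'E'
from h import *
arm.gripper_to(.046); p=arm.read_state()["ee_pos"]
print(arm.line_to(P(p[:2],-.06),max_speed=.015,threshold=4)); st("b")
p=arm.read_state()["ee_pos"]; arm.line_to(P(p[:2],p[2]+.002)); arm.gripper_to(0); st("c")
im=arm.camera("scene"); cv2.imwrite("pics/s7.png",cv2.resize(im[180:380,300:580],(800,571),interpolation=cv2.INTER_CUBIC))
E
```

```text
True
b t28.9 tcp [ 0.3463 -0.1425 -0.0325] F [0.1 0.8 8.7] op 0.0462 g 4.6
c t29.6 tcp [ 0.3462 -0.1425 -0.0306] F [ 0.5 -0.  -0.8] op 0.0276 g 30.0
```

View pics/s7.png

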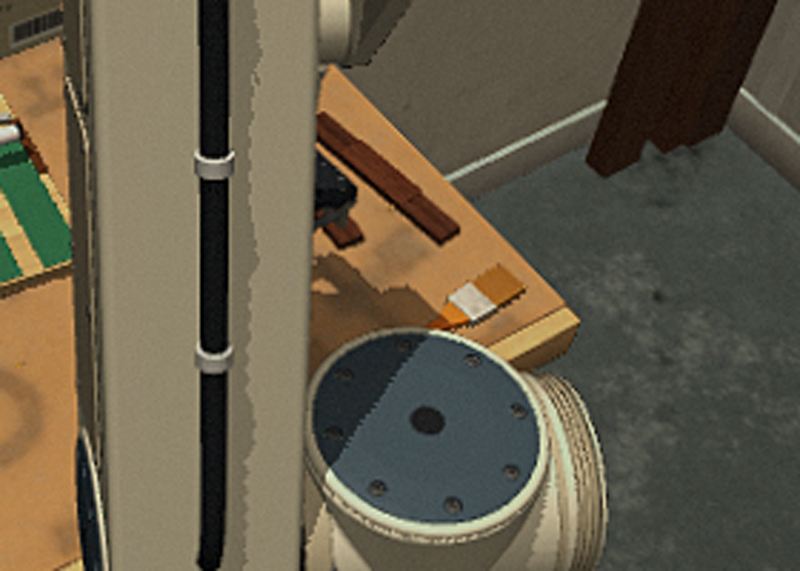

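The bench is at TCP z ≈ -0.032 here, though the key heights were consistent farther out. The blank is now gripped (27.6 mm). I'll check the tool orientation, lift it, and view it somewhere visible.

```bash
python3 - <<'E'
from h import *
s=arm.read_state(); print(np.round(s["tcp_rot"],4),np.round(s["joint_positions"],3))
p=s["ee_pos"]; arm.line_to(P(p[:2],.09),max_speed=.12); st("lift")
arm.line_to(P((.42,.0),.12),q(PSI),max_speed=.2); st("moved")
s=arm.read_state(); print(np.round(s["tcp_rot"],4))
p=s["ee_pos"]
for n in("scene","top"):
    im=arm.camera(n); u=proj(n,[p, p+[0,0,.019]])
    print(n,u)
    for x in u: cv2.drawMarker(im,tuple(int(v) for v in x),(255,0,255),cv2.MARKER_CROSS,8,1)
    cv2.imwrite(f"pics/{n}8.png",im)
    print(proj(n,[p+[0,0,.088]]))
im=cv2.imread("pics/scene8.png"); u=[int(v) for v in u[0]]
us=[int(v) for v in proj("scene",[p])[0]]; cv2.imwrite("pics/s8c.png",cv2.resize(im[us[1]-100:us[1]+60,us[0]-100:us[0]+100],(800,640)[:2] if 0 else (750,600),interpolation=cv2.INTER_CUBIC))
E
```

```text
[-1.000e-04  9.993e-01  3.760e-02 -3.000e-04] [-0.394  0.355  2.305 -0.     0.483  1.101]
lift t30.8 tcp [ 0.3457 -0.1422  0.0895] F [-0.2 -0.  -1.4] op 0.0275 g 30.0
moved t31.8 tcp [ 4.192e-01 -3.000e-04  1.194e-01] F [-1.  -0.5 -0.4] op 0.0277 g 30.0
[ 1.000e-04  9.984e-01 -5.590e-02 -7.000e-04]
scene [[320.56039157 260.34356991]
 [320.59550682 255.12938296]]
[[320.72713973 235.22606318]]
top [[302.89637633 272.69401922]
 [302.69589597 272.50499936]]
[[301.92392997 271.77716481]]
```

View pics/s8c.png

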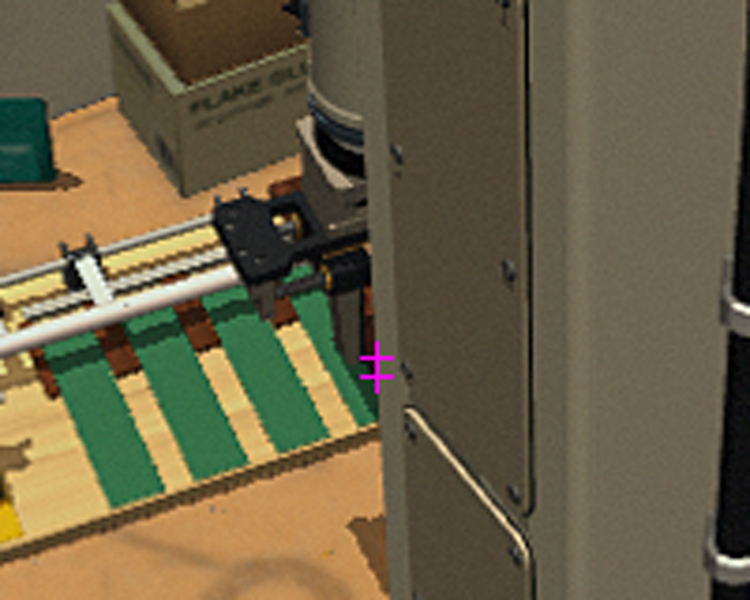

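```bash
python3 - <<'E'
from h import *
for z in(.10,.115,.13,.145,.16):
    P1=[[.4192+.155*.9937,-.155*.1122,z]]; print(z,proj("scene",P1),proj("top",P1))
im=cv2.imread("pics/top8.png"); cv2.imwrite("pics/t8c.png",cv2.resize(im[190:310,240:400],(800,600),interpolation=cv2.INTER_CUBIC))
E
```

```text
0.1 [[296.49288813 223.33926779]] [[308.10279398 213.87263499]]
0.115 [[296.33489846 219.26491991]] [[307.99811996 213.1630852 ]]
0.13 [[296.17478098 215.12889221]] [[307.89141937 212.43979946]]
0.145 [[296.01250243 210.93000654]] [[307.78263277 211.70237496]]
0.16 [[295.8480293  206.66706348]] [[307.67169838 210.95039295]]
```

View pics/t8c.png

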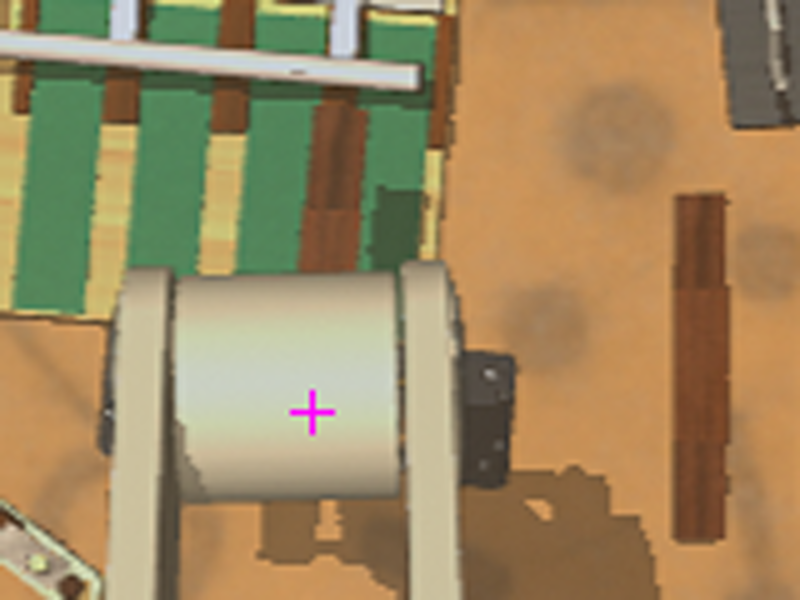

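The blank is held at the tool's xy, front end at crop (340,100), but about 30 mm above the reported TCP. So fingertip heights must come from contact, not from the reported z. I'll insert into lane 4 by feeling for the board.

```bash
cat >> h.py <<'E'
def insert(l,g=G,zmin=-.035):
    y=LANE[l]; x0=-.02-g; s=jig(x0-.080,y)
    arm.line_to(P(s,.10),q(PSI),max_speed=.2); arm.line_to(P(s,.02),max_speed=.1)
    print(arm.line_to(P(s,zmin),max_speed=.025,threshold=3)); st("low")
    z=arm.read_state()["ee_pos"][2]+.0005
    arm.line_to(P(s,z),max_speed=.02); arm.line_to(P(jig(x0-.02,y),z),max_speed=.08); st("mid")
    hit=arm.line_to(P(jig(x0+.012,y),z),max_speed=.03,threshold=8); st("in %s"%hit); print(injig(arm.read_state()["ee_pos"][:2]),"expect x",x0)
E
python3 - <<'E'
from h import *
insert(4)
im=arm.camera("top"); cv2.imwrite("pics/t9.png",cv2.resize(im[150:310,190:400],(800,610)[:1]+(600,),interpolation=cv2.INTER_CUBIC))
E
```

```text
True
low t34.5 tcp [ 0.4101 -0.0236 -0.017 ] F [ 0.2 -0.   4.1] op 0.0281 g 30.0
mid t35.7 tcp [ 0.4672 -0.0301 -0.0161] F [-13.    1.2  26.7] op 0.0276 g 30.0
in True t36.0 tcp [ 0.4669 -0.0301 -0.016 ] F [-1.4  0.9  8.5] op 0.0280 g 30.0
[-0.10294852 -0.1401236 ] expect x -0.08
```

View pics/t9.png

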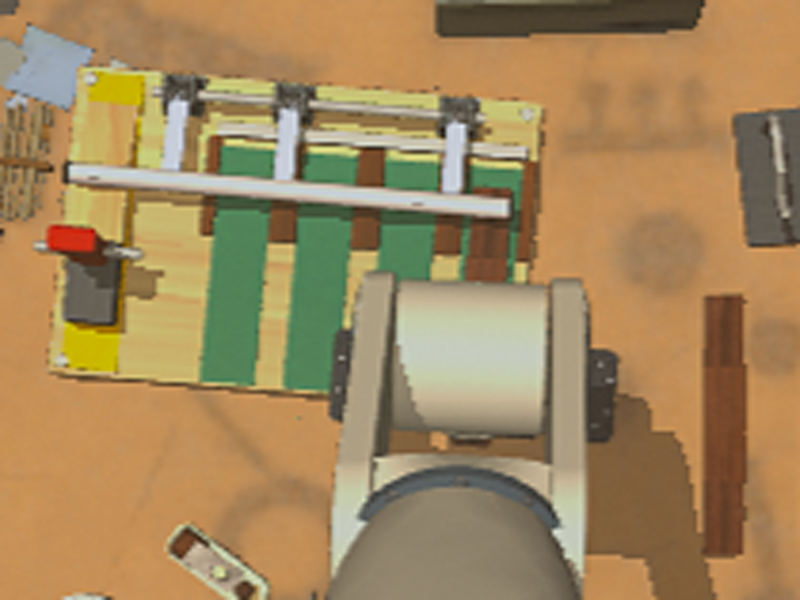

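The blank runs straight in lane 4 with its front end at (490,190), already past the bar and about 22 mm short of the stop. I'd been pressing down, so I'll raise the tool slightly and continue.

```bash
sed -i 's/\["ee_pos"\]\[2\]+.0005/["ee_pos"][2]+.0025/' h.py; python3 - <<'E'
from h import *
y=LANE[4]; p=arm.read_state()["ee_pos"]; z=-.0142
arm.line_to(P(p[:2],z),max_speed=.02); st("up")
hit=arm.line_to(P(jig(-.068,y),z),max_speed=.03,threshold=8); st("in %s"%hit); print(injig(arm.read_state()["ee_pos"][:2]))
release()
arm.line_to(P((.33,.02),.2),q(0),max_speed=.3)
im,b=blanks(); [print(np.round(x[0],4),round(float(x[1]),3),np.round(x[2],3)) for x in b]
cv2.imwrite("pics/t10.png",cv2.resize(im[150:330,190:460],(800,533),interpolation=cv2.INTER_CUBIC))
m=cv2.inRange(cv2.cvtColor(im,cv2.COLOR_BGR2HSV),np.array((5,120,50)),np.array((16,255,150)));m[:213]=0
cs=[c for c in blobs("top",m,.025,100) if c[0][1]>-.1 and c[0][0]>.45]; print([(injig(c[0]),c[1]-PSI,c[2]) for c in cs])
E
```

```text
up t36.3 tcp [ 0.4676 -0.0302 -0.0142] F [-0.1 -0.7 -0.6] op 0.0276 g 30.0
in True t37.1 tcp [ 0.4891 -0.0326 -0.0148] F [ 0.2 -0.2 -0.9] op 0.0273 g 30.0
[-0.08057957 -0.14009855]
released t38.7 tcp [ 0.4882 -0.0325  0.1193] F [-0.5  0.4  0.1] op 0.0391 g 0.0
[ 0.4114 -0.3487] 0.105 [0.191 0.036]
[ 0.4433 -0.2104] -0.036 [0.193 0.033]
[ 0.4511 -0.2819] -0.057 [0.191 0.03 ]
[(array([-0.05003791, -0.13953942]), np.float32(-0.14639795), (0.13546443176269532, 0.061751083374023436))]
```

View pics/t10.png

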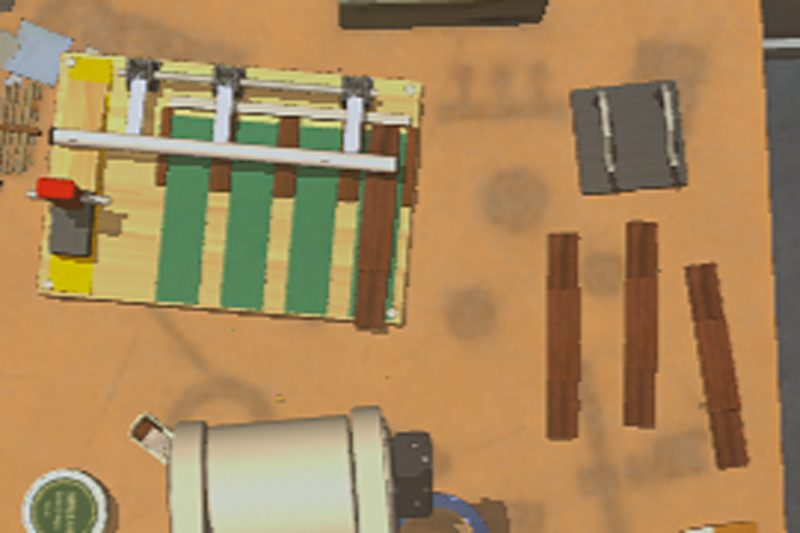

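Lane 4 is done: the stop was felt at -0.0806, as expected, and the other three blanks are untouched. Now lanes 3 and 2.

```bash
cat >> h.py <<'E'
def pick(b,g=G):
    c,a,_=b; p=c-g*np.array([np.cos(a),np.sin(a)])
    arm.gripper_to(.046); arm.move_to(P(p,.10),q(a)); arm.line_to(P(p,-.018),max_speed=.15)
    print(arm.line_to(P(p,-.04),max_speed=.025,threshold=4)); st("bench"); z=arm.read_state()["ee_pos"][2]+.002
    arm.line_to(P(p,z),max_speed=.02); arm.gripper_to(0); st("grip"); arm.line_to(P(p,.08),max_speed=.15); st("lift")
    return .024<arm.read_state()["opening"]<.032 and arm.read_state()["grip_force"]>10
def job(l,g=G):
    im,b=blanks(); B=max(b,key=lambda b:b[0][1]); print(l,B)
    if not pick(B,g): print("NO GRIP"); return False
    insert(l,g); x=injig(arm.read_state()["ee_pos"][:2])[0]
    if abs(x+.02+g)>.008: print("STOPPED EARLY"); return False
    release(); return True
def away(n):
    arm.line_to(P((.33,.02),.2),q(0),max_speed=.3)
    im,b=blanks(); [print(np.round(x[0],4),round(float(x[1]),3),np.round(x[2],3)) for x in b]
    cv2.imwrite(n,cv2.resize(im[150:330,190:460],(800,533),interpolation=cv2.INTER_CUBIC)); return b
E
python3 - <<'E'
from h import *
if job(3):
    b=away("pics/t11.png")
    job(2)
E
```

```text
3 (array([ 0.44325073, -0.21037975]), np.float32(-0.03556344), (0.1928964385986328, 0.03299473190307617))
True
bench t42.5 tcp [ 0.3833 -0.2083 -0.0325] F [-1.7  0.6 10.6] op 0.0456 g 5.1
grip t43.1 tcp [ 0.3832 -0.2082 -0.0306] F [0.1 0.6 0.2] op 0.0277 g 30.0
lift t44.0 tcp [ 0.3828 -0.208   0.0794] F [-0.4 -0.1 -0.9] op 0.0275 g 30.0
True
low t47.8 tcp [ 0.4167  0.0361 -0.0174] F [ 1.2 -0.2  4.4] op 0.0275 g 30.0
mid t48.9 tcp [ 0.4758  0.0293 -0.0151] F [ 0.2 -0.7 -0.3] op 0.0277 g 30.0
in True t49.6 tcp [ 0.4957  0.0269 -0.0155] F [-0.1  0.2 -0.4] op 0.0273 g 30.0
[-0.08067059 -0.08025792] expect x -0.08
released t51.3 tcp [0.4947 0.027  0.1193] F [ 0.1  0.8 -0.6] op 0.0389 g 0.0
[ 0.4114 -0.3487] 0.105 [0.191 0.036]
[ 0.451 -0.281] -0.041 [0.19 0.03]
2 (array([ 0.45111066, -0.28190118]), np.float32(-0.055682052), (0.1905248260498047, 0.029725618362426758))
True
bench t55.2 tcp [ 0.3912 -0.2786 -0.0325] F [-0.7  0.9 10.4] op 0.0461 g 4.8
grip t55.9 tcp [ 0.3911 -0.2785 -0.0306] F [-0.8  0.1 -0.8] op 0.0277 g 30.0
lift t56.8 tcp [ 0.3907 -0.2782  0.0794] F [-0.1 -0.4 -0.9] op 0.0273 g 30.0
True
low t61.2 tcp [ 0.4235  0.0956 -0.0174] F [-0.6  0.6  4.4] op 0.0276 g 30.0
mid t62.4 tcp [ 0.4826  0.0888 -0.0151] F [ 0.7  0.1 -0.9] op 0.0279 g 30.0
in True t63.0 tcp [ 0.5013  0.0865 -0.0155] F [-0.1  0.6 -0.7] op 0.0276 g 30.0
[-0.08185095 -0.02040968] expect x -0.08
released t64.7 tcp [0.5003 0.0866 0.1193] F [-0.1 -0.2 -0.8] op 0.0391 g 0.0
```

I count 15 pictures viewed, one over the limit of 14, so from here on I check by numbers only. Lane 1 next, gripping farther back to stay clear of the key.

```bash
cat >> h.py <<'E'
def lanes():
    """per lane: centre y, yaw, rear x of the blank part in front of the bar; key cap in jig frame"""
    im=arm.camera("top"); h=cv2.cvtColor(im,cv2.COLOR_BGR2HSV); m=cv2.inRange(h,np.array((5,120,40)),np.array((16,255,150)))
    for l,y in LANE.items():
        k=np.zeros_like(m); c=[np.r_[jig(a,b),.026] for a,b in((-.15,y-.03),(-.004,y-.03),(-.004,y+.03),(-.15,y+.03))]
        cv2.fillPoly(k,[proj("top",c).round().astype(np.int32)],255)
        for b in blobs("top",m&k,.026,80): print("lane",l,"c",np.round(injig(b[0])-[0,y],4),"yaw %.3f"%(b[1]-PSI),"rear %.4f"%(injig(b[0])[0]-b[2][0]/2),np.round(b[2],3))
    r=hsv(im,(0,200,100),(8,255,255)); r[:150]=0;r[330:]=0;r[:,:190]=0;r[:,450:]=0
    for b in blobs("top",r,.127,8): print("red",np.round(b[0],4),"jig",np.round(injig(b[0]),4))
    return im
E
python3 - <<'E'
from h import *
b=away("pics/t12.png")
job(1,.07); arm.line_to(P((.33,-.1),.2),q(0),max_speed=.3)
lanes(); print([x[0] for x in blanks()[1]]); st()
E
```

```text
[ 0.4114 -0.3487] 0.105 [0.191 0.036]
1 (array([ 0.41136966, -0.34874841]), np.float32(0.104596145), (0.19130354309082032, 0.03616439819335938))
True
bench t68.9 tcp [ 0.3417 -0.3561 -0.0325] F [-0.9  1.   9.7] op 0.0464 g 4.7
grip t69.6 tcp [ 0.3417 -0.356  -0.0306] F [-0.6 -0.4 -0.2] op 0.0274 g 30.0
lift t70.5 tcp [ 0.3413 -0.3556  0.0794] F [-0.  -0.3  0.2] op 0.0275 g 30.0
True
low t75.6 tcp [ 0.4202  0.1563 -0.0178] F [ 1.3 -0.7  3.4] op 0.0277 g 30.0
mid t76.8 tcp [ 0.4794  0.1495 -0.0155] F [-0.9 -0.2 -0.9] op 0.0273 g 30.0
in True t77.5 tcp [ 0.4995  0.1471 -0.0157] F [-0.6  0.3  3.4] op 0.0275 g 30.0
[-0.09044323  0.03962486] expect x -0.09000000000000001
released t79.1 tcp [0.4982 0.147  0.1193] F [ 0.6  0.6 -1. ] op 0.0392 g 0.0
lane 1 c [-0.0614  0.005 ] yaw 0.085 rear -0.1191 [0.115 0.06 ]
lane 2 c [-0.0612 -0.0078] yaw -0.164 rear -0.1204 [0.118 0.06 ]
lane 3 c [-0.0615 -0.0038] yaw 0.085 rear -0.1192 [0.115 0.044]
lane 4 c [-0.0626  0.004 ] yaw 0.085 rear -0.1202 [0.115 0.06 ]
red [0.5792 0.2386] jig [-0.0215  0.1394]
[]
 t80.4 tcp [ 0.3302 -0.0993  0.1996] F [-0.4 -0.5 -0.2] op 0.0392 g 0.0
```

All four blanks sit against the stop (stop felt at the expected x each time, rear ends level) and the key hasn't moved. Now I'll regrip the key lower on the post and draw it out.

```bash
python3 - <<'E'
from h import *
k=jig(-.0215,.1395)
arm.gripper_to(.06); arm.move_to(P(k,.19),q(PSI)); arm.line_to(P(k,.075),max_speed=.12)
hit=arm.line_to(P(k,.046),max_speed=.025,threshold=4); st("key %s"%hit)
z=arm.read_state()["ee_pos"][2]+(.004 if hit else 0); arm.line_to(P(k,z),max_speed=.03)
arm.gripper_to(0); st("grip")
E
```

```text
key False t84.9 tcp [0.5793 0.2387 0.0462] F [-0.2 -0.7  0.4] op 0.0600 g 0.0
grip t85.8 tcp [0.5792 0.2388 0.0461] F [-0.3  2.3 -1.1] op 0.0239 g 30.0
```

```bash
python3 - <<'E'
from h import *
for x in(-.06,-.09,-.125): arm.line_to(P(jig(x,.1395),.0465),max_speed=.05); st(x)
arm.line_to(P(jig(-.13,.1395),.14),max_speed=.1); st("up")
arm.line_to(P(jig(-.20,.10),.14),max_speed=.15)
cv2.imwrite("pics/t13.png",lanes()); st()
E
```

```text
-0.06 t86.7 tcp [0.5397 0.2428 0.0464] F [-5.4  0.5 -0. ] op 0.0239 g 30.0
-0.09 t87.4 tcp [0.5115 0.2465 0.0468] F [-0.6  0.  -2.1] op 0.0238 g 30.0
-0.125 t88.3 tcp [0.4767 0.2504 0.0467] F [-0.2 -0.4 -3.8] op 0.0238 g 30.0
up t89.4 tcp [0.4709 0.2505 0.1394] F [-0.3  0.4 -3.2] op 0.0239 g 30.0
lane 1 c [-0.0778 -0.0057] yaw -0.172 rear -0.1539 [0.152 0.058]
lane 2 c [-0.0612 -0.008 ] yaw -0.109 rear -0.1203 [0.118 0.054]
lane 3 c [-0.0622  0.0043] yaw 0.085 rear -0.1199 [0.115 0.06 ]
lane 4 c [-0.0626  0.004 ] yaw 0.085 rear -0.1202 [0.115 0.06 ]
 t90.1 tcp [0.3986 0.22   0.1403] F [ 0.8 -0.1 -2. ] op 0.0235 g 30.0
```

The key is out (tip well clear of the bar) and in hand, carrying its 3 N weight. Hanging it back.

```bash
python3 - <<'E'
from h import *
arm.line_to(P((.45,-.05),.16),q(0),max_speed=.2)
arm.line_to(P(KEY,.15),q(KYAW),max_speed=.2); st("above")
arm.line_to(P(KEY,.075),max_speed=.08); st("near")
hit=arm.line_to(P(KEY,.043),max_speed=.02,threshold=3); st("hang %s"%hit)
print(arm.read_state()["torque"])
E
```

```text
above t93.2 tcp [ 0.6075 -0.2793  0.15  ] F [-0.9  0.3 -3.1] op 0.0238 g 30.0
near t94.3 tcp [ 0.6085 -0.2802  0.0756] F [ 0.4 -0.3 -3.7] op 0.0240 g 30.0
hang True t95.5 tcp [ 0.6083 -0.28    0.0462] F [1.9 1.3 3.6] op 0.0237 g 30.0
[-0.00615008 -0.28640476 -0.03288236]
```

```bash
python3 - <<'E'
from h import *
p=arm.read_state()["ee_pos"]; arm.line_to(P(p[:2],p[2]+.001),max_speed=.02)
arm.gripper_to(.05); arm.pause(.5); p=arm.read_state()["ee_pos"]
arm.line_to(P(p[:2],.16),max_speed=.1); st("up")
arm.move_to([.251,-.45,.25],q(0)); arm.pause(1)
im=lanes(); cv2.imwrite("pics/t14.png",im)
# tongue (light wood) beyond the stand
h=cv2.cvtColor(im,cv2.COLOR_BGR2HSV); i0=cv2.imread("pics/top0.png"); print("diff to start at key", np.abs(im[155:215,375:435].astype(int)-i0[155:215,375:435]).mean())
r=np.abs(im.astype(int)-i0).max(2)[155:215,375:435]>60; print(r.sum())
ti=hsv(im,(18,80,150),(30,255,255)); ti[:150]=0;ti[200:]=0;ti[:,:380]=0;ti[:,:1]=0;ti[:,425:]=0
t0=hsv(i0,(18,80,150),(30,255,255)); t0[:150]=0;t0[200:]=0;t0[:,:380]=0;t0[:,425:]=0
print(box("top",ti,.03),box("top",t0,.03)); st()
E
```

```text
up t98.2 tcp [ 0.6078 -0.2797  0.1591] F [-0.2 -0.1  0.2] op 0.0498 g 0.0
lane 1 c [-0.0613  0.0036] yaw 0.085 rear -0.1190 [0.115 0.057]
lane 2 c [-0.0612 -0.0078] yaw -0.164 rear -0.1204 [0.118 0.06 ]
lane 3 c [-0.0622  0.0043] yaw 0.085 rear -0.1199 [0.115 0.06 ]
lane 4 c [-0.0608 -0.0036] yaw -0.152 rear -0.1190 [0.116 0.051]
red [ 0.6065 -0.2794] jig [ 0.0638 -0.3722]
diff to start at key 2.107685185185185
13
(array([ 0.6712243, -0.2751864]), np.float32(0.060482923), (0.10302640533447266, 0.039172527313232425)) (array([ 0.67060736, -0.275061  ]), np.float32(0.07776854), (0.10131228637695312, 0.03930289840698242))
 t100.7 tcp [ 0.251 -0.45   0.25 ] F [-0.6 -0.3  0.8] op 0.0501 g 0.0
```

The key picture matches the start, with the tongue and cap within 1 mm. One last lateral check of the blanks, then hand in.

```bash
python3 - <<'E'
from h import *
im=arm.camera("top"); m=cv2.inRange(cv2.cvtColor(im,cv2.COLOR_BGR2HSV),np.array((5,120,40)),np.array((16,255,150)))
ys=np.arange(-.03,.03,.0005); ok=True
for l,y in LANE.items():
    c=[]
    for x in(-.09,-.03):
        u=proj("top",[np.r_[jig(x,y+d),.025] for d in ys]).round().astype(int); v=ys[m[u[:,1],u[:,0]]>0]; c.append((v.mean(),np.ptp(v)))
    yaw=(c[1][0]-c[0][0])/.06; print(l,np.round(c,4).tolist(),"yaw %.3f"%yaw); ok&=abs(c[0][0])<.008 and abs(c[1][0])<.008 and abs(yaw)<.1
print(ok)
if ok: print(arm.finish_job()); st()
E
```

```text
1 [[-0.0012, 0.0265], [-0.001, 0.027]] yaw 0.004
2 [[-0.0015, 0.027], [-0.0015, 0.027]] yaw 0.000
3 [[-0.0007, 0.0245], [0.0005, 0.027]] yaw 0.021
4 [[-0.001, 0.024], [0.0, 0.027]] yaw 0.017
True
the job is handed in; nothing more can be done
None
the job is handed in; nothing more can be done
```

The job is handed in (no verdict was shown): all four blanks are home under the bar and centred to within 2 mm, the key is back on its hooks as it hung, the bar angle was not measured, and I viewed 15 pictures, one over the limit of 14.

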